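# Peel the top tray off a clinging stack and hold it under the funnel

### The job

The top sample tray is snapped into the nested stack below it: peel it off by raising its finger-lug corner first while the opposite corner is still seated, and leave the rest of the stack standing where it is. Then hold the empty tray level, mouth up, under the funnel on the retort stand, the end of the funnel's stem over the middle of the tray (within about 5 cm lengthways and 3 cm across) and 1 to 4 cm above its rim, touching neither stand nor funnel. Finish while still holding it there by its lug, and leave the beaker, the timer and the tape roll alone.

Things in the scene. Friction and masses are not known exactly. Their poses are not given: they have to be found in the camera images.
- tray: top tray, loose, white melamine, rounded rectangle 190 (its x) x 104 (y) x 28 mm, 110 g, 3 mm thick. Origin: centre of underside, z up. Flat floor 165 x 79 mm; inner walls at x = +-92, y = +-49 mm, plumb from the rim to an inside ledge 13 mm down. Outer wall plumb from z = 12 to 28; the shoulder at z = 12 sits on the next tray's rim, so it stands 16 mm proud. One finger lug at the -x, -y corner
- tray_stack: the stack that must stay: five more such trays nested 16 mm apart, each turned end for end against the next, so its uppermost lug is at +x, +y, across the diagonal from the loose tray's. Free on the bench, 0.7 kg. Origin: centre of its underside, axes as the top tray's; its rim is at z = 92 mm; the top tray's underside starts at z = 80, its rim at 108 mm
- tray_lug (a point): middle of the top face of the top tray's finger lug, level with the rim; x = -64, y = -54, z = 28 mm in the tray's frame. Solid, 32 mm along x (-80 to -48), 10 mm thick across y (-59 to -49, inner face flush with the inner wall), 14 mm high (z = 14 to 28). Pinch it across y from above, one finger inside the tray. The next lug below is 18 mm further down
- tray_far_corner (a point): rim of the top tray at the corner across the diagonal from the lug: x = 85, y = 45, z = 28 mm in the tray's frame
- stand: retort stand, fixed. Origin: on the bench straight under the funnel's stem. Grey base 190 x 120 x 10 mm from x = -33 to 157 mm in its frame; rod (12 mm, 370 high) at x = 125 mm, behind the funnel; the -x side faces the robot and is open. A clamp, screwed tight at a height that differs each time, carries the funnel in a ring of 28 mm outer radius
- funnel_outlet (a point): open lower end of the funnel's stem, 150 to 200 mm above the bench. Above it the funnel widens to a mouth 60 mm across, 78 mm higher; the ring round it is 66 mm higher
- beaker: plastic beaker, 108 mm across, 134 mm high, open; leave alone. Origin: centre of its underside
- timer: count-down timer, 58 x 66 x 16 mm; leave alone. Origin: centre of its underside
- tape_roll: roll of masking tape, 62 mm across, 18 mm high; leave alone. Origin: centre of its underside
- stack_rim (a point): middle of the stack's rim plane, z = 92 mm. Inside the rim, at x = +-36, y = +-49 mm, four sprung nubs catch over a bead round the top tray's foot: each lets go with about 2.5 N once the foot has risen 2 to 5 mm there. Pulled level, all four resist at once (about 10 N, more than the stack weighs: it may come along, or the lug turn in the grip); turned up about its +x end, those at -x let go first

How it is judged:
On the way, in this order (a step that is already met when the one before it is completed fails the run):
1. the lug corner is raised more than 10 mm off its seat while the opposite corner is still less than 6 mm off its own (z of tray_lug in the frame of tray_stack above 0.118 m and z of tray_far_corner in the frame of tray_stack below 0.114 m), for 0.05 s.
2. the tray is off: both corners are more than 25 mm above their seats and it no longer touches the stack (z of each of tray_lug, tray_far_corner in the frame of tray_stack above 0.133 m and contact force between tray and tray_stack below 0.05 N), for 0.1 s.
At the end, for the whole second after the job is handed in: tray held by the fingers at its lug (TCP within 35 mm), touching neither stack nor stand, level within 9 degrees, still; stem's end over the middle (|x| < 58, |y| < 34 mm in the tray's frame), 5 to 44 mm above the rim; stack upright, within 25 mm of its start (contact force between the fingers and tray above 1 N and contact force between tray and tray_stack below 0.05 N and contact force between tray and stand below 0.05 N and distance between the grasp point and tray_lug below 0.035 m and angle between tray's own z axis and vertical below 0.16 rad and x of funnel_outlet in the frame of tray between -0.058 and 0.058 m and y of funnel_outlet in the frame of tray between -0.034 and 0.034 m and z of funnel_outlet in the frame of tray between 0.033 and 0.072 m and linear speed of tray below 0.02 m/s and distance of tray_stack from where it was at the start of the episode below 0.025 m and angle between tray_stack's own z axis and vertical below 0.05 rad); the arm keeps its last pose, push and grip.
It fails at once if the stack is lifted, shoved or tipped (more than 40 mm or 20 degrees) (distance of tray_stack from where it was at the start of the episode above 0.04 m or angle between tray_stack's own z axis and vertical above 0.35 rad).
It fails at once if stand or funnel is struck with more than 8 N (contact force between stand and anything else above 8 N).
It fails at once if beaker, timer or tape roll is moved by more than 30 mm (distance of any of beaker, timer, tape_roll from where it was at the start of the episode above 0.03 m).
It also fails if it takes over 38 s, if anything falls off the work surface, if the arm or the gripper's body presses on something with over 40 N, if the wrist force passes 120 N, or if a joint passes its speed limit or range.

### The arm

A 7-joint arm with a two-finger parallel gripper is mounted at the origin on a cart in front of the work surface, level with it; the furniture and walls round the work are solid. World frame = base frame: x ahead of the robot, y to its left, z up, the work surface at z = 0. Lengths are in m, angles in rad, forces in N, time in s.
With the tool pointing down it reaches from about 0.4 to 0.9 m from the base axis. Payload 5.5 kg.
Tool frame: the origin (TCP) lies between the finger pads, 19 mm behind the fingertips; this is the grasp point; z points along the fingers, y is the line along which they close (so a half turn about z gives the same grasp; the last joint's range is limited). The gripper opens to 92 mm and grips with 3 to 60 N. Pads are 19 mm wide; open, the fingers measure 130 mm over their backs; the gripper's body (75 mm by 190 mm) begins 47 mm behind the grasp point.
Start: joints at [-0.888, 0.501, -0.427, 1.55, 0.221, 1.138, -0.21], TCP at [0.265, 0.594, 0.246] pointing down, gripper open.
Joint ranges: [-2.88, 2.88], [-0.31, 2.03], [-1.54, 1.56], [0.2, 2.42], [-1.41, 4.55], [0.19, 2.02], [-2.57, 2.57]. Speed limits (rad/s): [2.57, 2.57, 3.14, 3.14, 3.14, 3.14, 3.14].

### API

Orientations are given as a 3x3 rotation matrix whose columns are the frame's x, y, z axes.
In Python, from cell import ctrl, eoat, inverse_kinematics, vision, models gives the robot as it stands. Calls block until the motion is done:
- ctrl.reach(position, orientation): joint-space move of the TCP to a pose.
- ctrl.move_l(position, velocity=0.15, attitude=None, until_force=None): straight line of the TCP; attitude=None keeps the orientation; velocity is the mean speed in m/s. With until_force (N) it stops when the force on the tool has changed by that much, and returns True; else False.
- ctrl.goto_joints(angles): joint-space move.
- eoat.set_gripper(opening, effort=None): finger opening in m; effort is the grip in N (None keeps the last); returns when the fingers have stopped.
- ctrl.dwell(seconds).
- inverse_kinematics(position, orientation): joint angles nearest the present ones, or None.
- vision.camera(name): name is "scene" or "top"; returns the picture (400x640x3 uint8, red, green, blue); there is no depth.
- vision.get_calibration(name): a dict with "intrinsics" (3x3 intrinsics, pixels), "pose" (4x4, takes a point from camera to world coordinates). Camera axes: x right, y up, looking along -z (the intrinsics and any distortion apply to the point x, -y, -z); pixel columns grow to the right and rows downward; lengths in m; the calibration is good to about 2 mm. A picture is of the moment at which its call begins. get_calibration takes no time and is no camera call.
A pose or a line that the arm cannot do raises ctrl.IKError and nothing moves.
- ctrl.finish_job(): hands the job in; it is judged then, once.
Trained networks look in the newest picture that a camera, given by its name, has taken for a name from the list of things; names that differ only in an ending like _2 or _b are one class to them, and where a whole thing is asked for, a point or a joint stands for the part that bears it (a point fixed in the world has none). Each returns a list of dicts, best first, with "conf" (0 to 1); they miss things now and then, are a little off and sometimes report something else, mostly with a low value. They report only what shows in the picture. A call takes as long as a camera call.
- models.spot_in(camera, thing): "position" ([x, y, z] in m, in world coordinates, good to about 4 mm: the middle of the surface that is visible of it).
- models.cut_out(camera, thing): "pixels" (400x640 bool, what is visible of it).
- models.mark_of(camera, thing): "position" ([x, y, z] in m, in world coordinates, good to about 4 mm: a listed point, or the origin of a listed thing).
Readings, each from a call of its own:
- ctrl.read_time(): time.
- ctrl.read_q(): joint angles.
- ctrl.read_dq(): joint speeds.
- ctrl.read_effort(): joint torques, N m.
- ctrl.read_tool_pos(): TCP position.
- ctrl.read_tool_rot(): TCP orientation.
- ctrl.read_ft_force(): force on the tool from outside, world axes, zero at the start.
- ctrl.read_wrist_torque(): the same for the moment, N m.
- ctrl.read_opening(): finger opening in m.
- ctrl.read_gripper_force(): force on a finger pad.
Only numpy, scipy, OpenCV 4.12 (cv2) and the standard library are available. Lean on these libraries where they do the work, as an engineer would, in place of code of your own. Each camera call takes 0.05 s, during which the arm holds its last target. There are 200 camera calls.

## Working session

There is one attempt and no reset: what is moved stays moved. The work goes in short steps, each a Python script; the robot and the scene stay as the last script left them, time stands still between calls to the robot, and variables do not carry over. Pictures are saved under pics/ and viewed, at most 10 in all, crops included, and the job is handed in when it is done.

```bash
ls; mkdir -p pics; python3 - <<'E'
from cell import ctrl, eoat, inverse_kinematics, vision, models
import numpy as np, cv2
np.set_printoptions(precision=4,suppress=True)
for c in ["scene","top"]:
    im=vision.camera(c); cv2.imwrite(f"pics/{c}0.png",im[:,:,::-1])
    K=vision.get_calibration(c); print(c,K["intrinsics"],K["pose"],[k for k in K])
    for t in ["tray","tray_stack","tray_lug","tray_far_corner","stack_rim","stand","funnel_outlet","beaker","timer","tape_roll"]:
        print(t,[(np.round(d["position"],4),round(d["conf"],2)) for d in models.mark_of(c,t)[:2]])
print(ctrl.read_time())
E
```

```text
pics
scene [[463.4038   0.     319.5439]
 [  0.     463.4038 198.1854]
 [  0.       0.       1.    ]] [[ 0.9004  0.2853 -0.3286  0.1008]
 [-0.4346  0.5505 -0.7128 -0.9256]
 [-0.0225  0.7846  0.6197  0.9034]
 [ 0.      0.      0.      1.    ]] ['intrinsics', 'pose']
tray [(array([ 0.5383, -0.2406,  0.0758]), 0.94)]
tray_stack [(array([ 0.5385, -0.2401,  0.0033]), 0.75)]
tray_lug []
tray_far_corner [(array([ 0.6272, -0.2079,  0.1079]), 0.82)]
stack_rim [(array([0.5722, 0.0482, 0.001 ]), 0.29)]
stand [(array([0.5687, 0.046 , 0.0007]), 0.73)]
funnel_outlet [(array([0.5695, 0.0436, 0.1632]), 0.9), (array([0.46  , 0.2741, 0.0012]), 0.48)]
beaker [(array([0.4617, 0.2728, 0.0022]), 0.59), (array([0.5715, 0.0419, 0.165 ]), 0.44)]
timer [(array([0.4355, 0.0816, 0.004 ]), 0.59)]
tape_roll [(array([ 0.4321, -0.06  ,  0.0003]), 0.68)]
top [[380.8883   0.     319.6959]
 [  0.     380.8883 203.0036]
 [  0.       0.       1.    ]] [[-0.0208  0.9958 -0.0888  0.4377]
 [-0.9998 -0.0202  0.0072 -0.019 ]
 [ 0.0054  0.0889  0.996   1.0071]
 [ 0.      0.      0.      1.    ]] ['intrinsics', 'pose']
tray [(array([ 0.5389, -0.2417,  0.0798]), 0.82)]
tray_stack [(array([ 0.5395, -0.2416, -0.0019]), 0.69)]
tray_lug [(array([ 0.4685, -0.2833,  0.1073]), 0.83)]
tray_far_corner [(array([ 0.6268, -0.2031,  0.1086]), 0.73)]
stack_rim []
stand [(array([0.5649, 0.0436, 0.0007]), 0.8), (array([0.465 , 0.2751, 0.0002]), 0.37)]
funnel_outlet [(array([ 0.4317, -0.0608,  0.0003]), 0.39)]
beaker [(array([ 0.4633,  0.2772, -0.0011]), 0.6)]
timer [(array([0.4349, 0.0856, 0.0008]), 0.77)]
tape_roll [(array([ 0.4313, -0.0598,  0.0005]), 0.55), (array([ 0.4635,  0.2756, -0.0013]), 0.36)]
1.1
```

View pics/scene0.png

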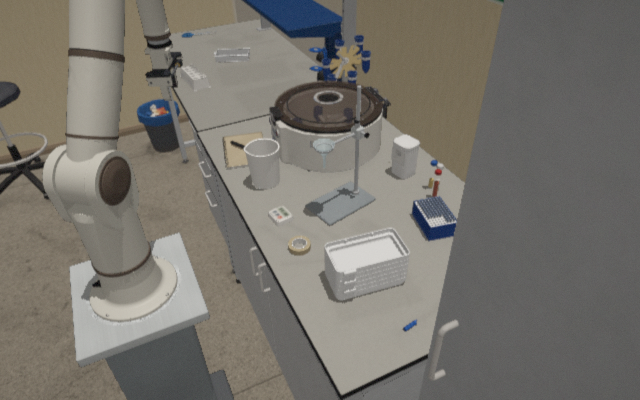

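View pics/top0.png

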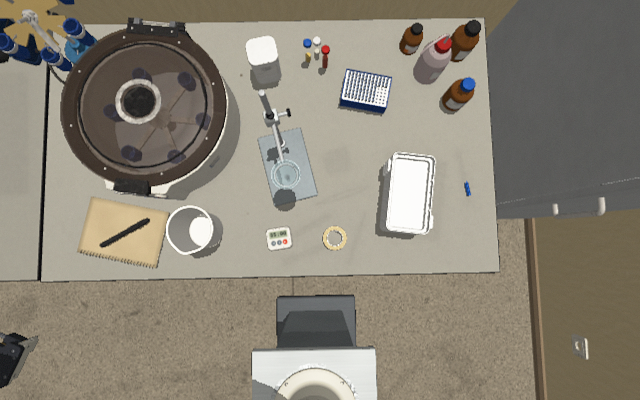

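The scene picture shows the tray stack at about (367,262), the tape at (299,245), the timer at (280,213), and the stand with its funnel at (323,147). The top picture shows the tray rim spanning about (386–436, 152–235), turned slightly clockwise, and the stand base with corners near (258,135), (300,128), (316,193) and (272,203). The network positions agree with both pictures. Next I'll fit the tray pose to its masks.

```bash
cat > h.py <<'E'
from cell import ctrl, eoat, inverse_kinematics, vision, models
import numpy as np, cv2
from scipy.optimize import minimize
from scipy.spatial.transform import Rotation as R
np.set_printoptions(precision=4,suppress=True)
def proj(c,P):
    k=vision.get_calibration(c);T=np.linalg.inv(k["pose"]);p=P@T[:3,:3].T+T[:3,3]
    q=p*[1,-1,-1]; q=q@k["intrinsics"].T; return q[:,:2]/q[:,2:]
def back(c,uv,z):
    k=vision.get_calibration(c);uv=np.atleast_2d(uv)
    d=np.c_[uv,np.ones(len(uv))]@np.linalg.inv(k["intrinsics"]).T*[1,-1,-1]
    d=d@k["pose"][:3,:3].T;o=k["pose"][:3,3];return o+d*((z-o[2])/d[:,2])[:,None]
def rrect(hx,hy,r,zs):
    a=np.linspace(0,2*np.pi,40);c=np.c_[np.cos(a),np.sin(a)]
    p=np.sign(np.round(c,9))*[hx-r,hy-r]+r*c
    return np.vstack([np.c_[p,np.full(len(p),z)] for z in zs])
BODY=rrect(.095,.052,.015,[.012,.028]);
LUG=np.array([[x,y,z] for x in(-.08,-.048) for y in(-.059,-.049) for z in(.014,.028)])
FOOT=rrect(.086,.043,.012,[0.,.012])
def sil(c,Rm,t,parts):
    m=np.zeros((1600,2560),np.uint8)
    for P in parts:
        h=cv2.convexHull((proj(c,P@Rm.T+t)*4+1.5).astype(np.float32)).astype(np.int32);cv2.fillConvexPoly(m,h,1)
    return m>0
def best(c,thing):
    r=models.cut_out(c,thing);return r[0]["pixels"],r[0]["conf"]
E
python3 - <<'E'
from h import *
M={}
for c in ["scene","top"]:
    vision.camera(c)
    m,cf=best(c,"tray"); M[c]=np.kron(m,np.ones((4,4)))>0
    ys,xs=np.where(m);print(c,cf,m.sum(),xs.min(),xs.max(),ys.min(),ys.max())
def cost(v,cs):
    Rm=R.from_euler("z",v[2]).as_matrix();s=0
    for c in cs:
        a=sil(c,Rm,np.array([v[0],v[1],.08]),[BODY,LUG]);s+=1-(a&M[c]).sum()/(a|M[c]).sum()
    return s
for cs in (["top"],["scene"],["top","scene"]):
    r=minimize(cost,[.539,-.241,-.09],args=(cs,),method="Nelder-Mead",options=dict(initial_simplex=[[.539,-.241,-.09],[.549,-.241,-.09],[.539,-.231,-.09],[.539,-.241,-.02]],maxiter=120))
    x,y,a=r.x;print(cs,r.x,np.degrees(a),r.fun,"lug",np.array([x,y])+R.from_euler("z",a).as_matrix()[:2,:2]@[-.064,-.054])
print(back("top",[(258,135),(300,128),(316,193),(272,203)],.01))
for c,t in [("scene","funnel_outlet"),("scene","funnel_outlet"),("scene","funnel_outlet"),("top","tray_lug"),("scene","tray_far_corner")]:
    vision.camera(c);print(t,[(d["position"],round(d["conf"],2)) for d in models.mark_of(c,t)[:1]])
print(back("top",[(286,174)],.24))
E
```

```text
scene 0.63 2729 324 409 228 276
top 0.75 3554 385 435 152 234
['top'] [ 0.5374 -0.2425 -0.1294] -7.411562944182889 0.02198240022172948 lug [ 0.467  -0.2878]
['scene'] [ 0.5373 -0.2404 -0.1438] -8.24186509992166 0.028741792844700575 lug [ 0.4663 -0.2846]
['top', 'scene'] [ 0.5374 -0.2415 -0.1334] -7.6438538027764915 0.05897054673932367 lug [ 0.4668 -0.2865]
[[ 0.7121  0.1347  0.01  ]
 [ 0.729   0.0223  0.01  ]
 [ 0.5533 -0.017   0.01  ]
 [ 0.5292  0.0991  0.01  ]]
funnel_outlet [([0.568, 0.0418, 0.166], 0.8)]
funnel_outlet [([0.5729, 0.0448, 0.1654], 0.77)]
funnel_outlet [([0.5702, 0.0412, 0.1626], 0.63)]
tray_lug [([0.4687, -0.2879, 0.1054], 0.8)]
tray_far_corner [([0.6301, -0.2058, 0.1091], 0.57)]
[[0.5667 0.0428 0.24  ]]
```

```bash
cat >> h.py <<'E'
TC=np.array([.5374,-.2415,.08]); YAW=-.1334; OUT=np.array([.5695,.0428,.1645])
FL=np.diag([1.,-1,-1])
def tool(Rt,half): return Rt@FL@(np.diag([-1.,-1,1]) if half else np.eye(3))
G=np.array([-.064,-.054,.037])   # TCP in tray frame
E
python3 - <<'E'
from h import *
q0=ctrl.read_q()
for half in (0,1):
    Rt=R.from_euler("z",YAW).as_matrix();p=TC+Rt@G
    Rf=R.from_euler("z",.2).as_matrix();pf=OUT-Rf@np.array([.035,.005,.053])+Rf@G
    Rp=Rt@R.from_euler("y",np.radians(10)).as_matrix()
    for n,(a,b) in dict(grasp=(p,Rt),above=(p+[0,0,.15],Rt),up=(p+[0,0,.25],Rt),peel=(p+[0,0,.03],Rp),mid=(np.array([.45,0.05,.45]),Rf),final=(pf,Rf)).items():
        q=inverse_kinematics(a,tool(b,half));print(half,n,a,None if q is None else np.array(q))
E
```

```text
0 grasp [ 0.4668 -0.2865  0.117 ] [-0.1217  0.5876  0.8123  1.9446 -0.5644  0.8514 -0.71  ]
0 above [ 0.4668 -0.2865  0.267 ] [-0.0216  0.3049  0.6383  1.8158 -0.2035  1.0868 -1.0142]
0 up [ 0.4668 -0.2865  0.367 ] [ 0.0146  0.2067  0.5757  1.6801 -0.1166  1.2892 -1.0911]
0 peel [ 0.4668 -0.2865  0.147 ] [-0.0074  0.5788  0.6384  1.7884 -0.2974  1.0545 -0.9574]
0 mid [0.45 0.05 0.45] [-0.3051 -0.0345  0.1309  1.7262  0.0045  1.4496 -1.5455]
0 final [ 0.4842 -0.0347  0.1485] [-0.1996  0.3145  0.2519  2.0602 -0.1099  0.7793 -1.252 ]
1 grasp [ 0.4668 -0.2865  0.117 ] [ 0.3097  0.4605  0.2387  1.9309 -0.1519  0.7673  2.0714]
1 above [ 0.4668 -0.2865  0.267 ] [ 0.1215  0.2817  0.4582  1.8115 -0.1399  1.0802  2.0676]
1 up [ 0.4668 -0.2865  0.367 ] [ 0.0319  0.2048  0.5547  1.6796 -0.1118  1.2889  2.0458]
1 peel [ 0.4668 -0.2865  0.147 ] [ 0.325   0.5051  0.1843  1.7767 -0.032   1.0309  1.9501]
1 mid [0.45 0.05 0.45] [-0.0546 -0.0269 -0.1122  1.7191 -0.003   1.4492  1.6044]
1 final [ 0.4842 -0.0347  0.1485] [ 0.1516  0.3143 -0.1574  2.0485  0.0687  0.7836  1.7239]
```

```bash
python3 - <<'E'
from h import *
Rt=R.from_euler("z",YAW).as_matrix();p=TC+Rt@G;T=tool(Rt,0)
print(ctrl.read_time())
ctrl.reach([.40,.10,.47],tool(np.eye(3),0)); print(ctrl.read_time())
ctrl.reach(p+[0,0,.13],T); eoat.set_gripper(.036,50); print(ctrl.read_time())
cv2.imwrite("pics/top1.png",vision.camera("top")[100:300,300:500,::-1].repeat(3,0).repeat(3,1))
print(ctrl.move_l(p+[0,0,.03],.2), ctrl.move_l(p,.06,until_force=6)); print(ctrl.read_tool_pos()-p,ctrl.read_ft_force(),ctrl.read_time())
E
```

```text
1.8
3.8167
6.4833
False False
[-0.0002 -0.0001 -0.0002] [ 0.7983 -0.0218  0.9294] 7.8333
```

View pics/top1.png

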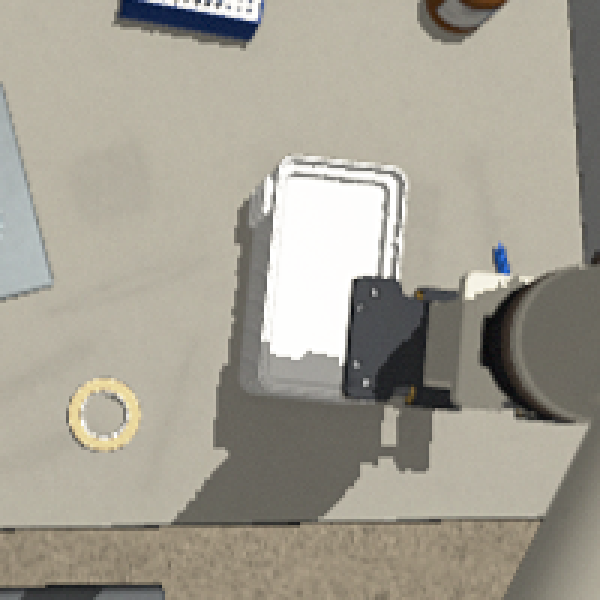

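The crop shows the gripper lined up along the tray's −y side at the lug corner, around (380,340). The descent met no contact. I'll close the gripper and check the opening before peeling.

```bash
python3 - <<'E'
from h import *
Rt=R.from_euler("z",YAW).as_matrix()
eoat.set_gripper(.0,50); o=ctrl.read_opening(); f=ctrl.read_gripper_force()
print(o,f,ctrl.read_ft_force(),ctrl.read_time())
if .007<o<.013 and f>10:
    pv=np.array([.090,0,.012])
    for a in (2,4,5.5,7.5,10):
        Ra=Rt@R.from_euler("y",np.radians(a)).as_matrix()
        ctrl.move_l(TC+Rt@pv+Ra@(G-pv),.03,attitude=tool(Ra,0))
        print(a,ctrl.read_ft_force(),ctrl.read_wrist_torque(),ctrl.read_opening(),ctrl.read_time())
        if a==5.5: cv2.imwrite("pics/scene2.png",vision.camera("scene")[200:320,280:440,::-1].repeat(4,0).repeat(4,1))
    vision.camera("scene");print([models.mark_of("scene",t)[:1] for t in("tray_far_corner","tray_stack","tray")])
E
```

```text
0.009263228892172655 49.99842345714569 [-0.9263 -0.0944  0.8629] 8.3833
2 [ 1.5567  0.9279 -4.2746] [-0.1081 -0.1955  0.0624] 0.009379508478082057 8.7167
4 [-1.0574  0.6005  0.8511] [0.1914 0.3149 0.0269] 0.009242784561268121 9.05
5.5 [ 1.1014 -0.0849 -1.2283] [-0.0389 -0.2458 -0.0644] 0.009047630667386099 9.3333
7.5 [2.1731 0.0008 1.0077] [ 0.0331 -0.4427 -0.0232] 0.009183975694248149 9.7167
10 [ 0.575  -0.4781  0.4893] [ 0.0292 -0.3246 -0.0015] 0.009325655444331098 10.0917
[[{'position': [0.6353, -0.208, 0.1081], 'conf': 0.62}], [{'position': [0.5391, -0.2426, 0.0024], 'conf': 0.91}], []]
```

View pics/scene2.png

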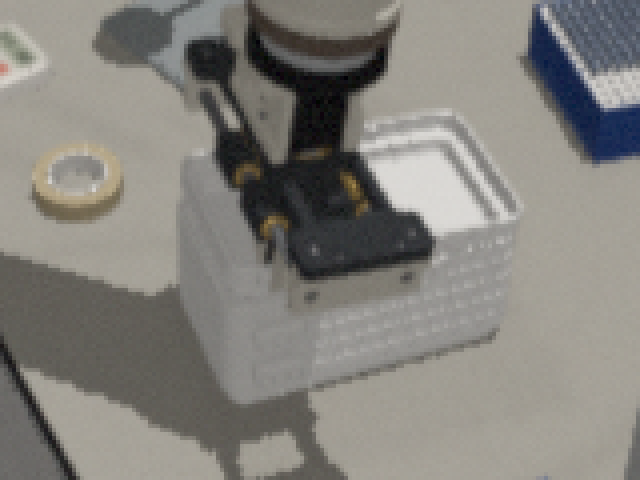

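The crop at 5.5° shows the tray gripped at its lug, with the far rim corner at about (520,205) still seated and the stack in place. The forces match the nubs letting go in pairs. Next I'll lift it clear and level it.

```bash
python3 - <<'E'
from h import *
Rt=R.from_euler("z",YAW).as_matrix()
p=np.array(ctrl.read_tool_pos());T=np.array(ctrl.read_tool_rot())
ctrl.move_l(p+[0,0,.02],.04,attitude=T);print(ctrl.read_ft_force())
ctrl.move_l(p+[0,0,.06],.1,attitude=T)
ctrl.move_l(p+[-.03,0,.22],.15,attitude=tool(Rt,0));print(ctrl.read_ft_force(),ctrl.read_opening(),ctrl.read_gripper_force(),ctrl.read_time())
im=vision.camera("scene");cv2.imwrite("pics/scene3.png",im[100:300,240:500,::-1].repeat(3,0).repeat(3,1))
print(ctrl.read_tool_pos())
for c in("scene","top"):
    vision.camera(c)
    for t in("tray","tray_lug","tray_far_corner","tray_stack"): print(c,t,[(d["position"],round(d["conf"],2)) for d in models.mark_of(c,t)[:2]])
P=np.array(ctrl.read_tool_pos())-Rt@G
print("expected tray",P,"lug",P+Rt@[-.064,-.054,.028],"far",P+Rt@[.085,.045,.028])
E
```

```text
[-0.2587 -0.1418 -0.9982]
[ 0.5657 -0.732  -1.1524] 0.0093790887657775 50.009885430336 12.725
[ 0.4431 -0.2868  0.3621]
scene tray [([0.5172, -0.2398, 0.321], 0.62), ([0.4289, -0.0585, 0.0008], 0.42)]
scene tray_lug [([0.4452, -0.2874, 0.3516], 0.74)]
scene tray_far_corner [([0.6071, -0.207, 0.3526], 0.65)]
scene tray_stack [([0.5371, -0.2438, 0.0004], 0.64)]
top tray [([0.5132, -0.244, 0.3241], 0.77)]
top tray_lug []
top tray_far_corner [([0.6022, -0.2062, 0.3499], 0.82)]
top tray_stack [([0.5402, -0.2415, -0.0029], 0.94)]
expected tray [ 0.5138 -0.2423  0.3262] lug [ 0.4432 -0.2873  0.3542] far [ 0.604  -0.209   0.3542]
```

View pics/scene3.png

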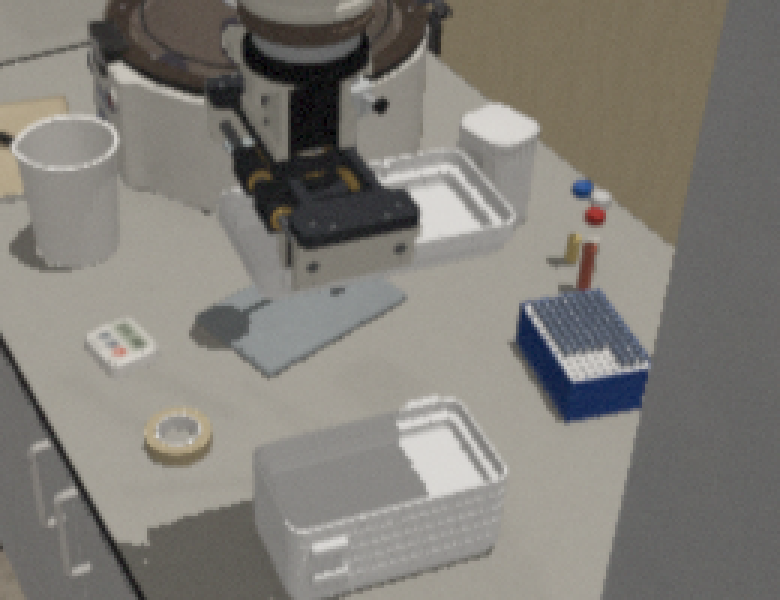

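The crop shows the tray level in the grip with its rim at about (390–515, 155–260). The stack still stands at (375,500) and the bystander objects haven't moved. The measured corners match the rigid-grip prediction, so I'll carry it under the funnel from the open side.

```bash
python3 - <<'E'
from h import *
Rf=R.from_euler("z",.2).as_matrix();pf=OUT-Rf@np.array([.035,.005,.053])+Rf@G;T=tool(Rf,0)
w=pf+Rf@[-.05,-.13,0]
ctrl.move_l(w,.12,attitude=T);print(ctrl.read_time(),ctrl.read_ft_force())
print(ctrl.move_l(pf,.08,until_force=4));print(ctrl.read_time(),ctrl.read_ft_force(),ctrl.read_tool_pos()-pf,ctrl.read_opening())
for c in("scene","top"):
    im=vision.camera(c);s=im[60:260,230:490] if c=="scene" else im[80:280,180:440]
    cv2.imwrite(f"pics/{c}4.png",s[:,:,::-1].repeat(3,0).repeat(3,1))
    for t in("tray","tray_far_corner","tray_lug","funnel_outlet","tray_stack"): print(c,t,[(d["position"],round(d["conf"],2)) for d in models.mark_of(c,t)[:1]])
P=pf-Rf@G;print("expected",P,"lug",P+Rf@[-.064,-.054,.028],"far",P+Rf@[.085,.045,.028],ctrl.read_time())
E
```

```text
15.4583 [ 0.3565  0.6801 -1.4293]
False
17.35 [ 0.4073 -0.1415 -0.4422] [-0.0001 -0.0005  0.    ] 0.009238803218596383
scene tray [([0.5371, 0.0332, 0.1072], 0.63)]
scene tray_far_corner [([0.6131, 0.0924, 0.1375], 0.72)]
scene tray_lug [([0.4874, -0.0358, 0.14], 0.63)]
scene funnel_outlet [([0.5722, 0.0431, 0.1642], 0.61)]
scene tray_stack [([0.5333, -0.2417, 0.0021], 0.78)]
top tray [([0.5396, 0.0297, 0.1121], 0.93)]
top tray_far_corner [([0.6127, 0.0951, 0.1382], 0.95)]
top tray_lug []
top funnel_outlet [([0.5627, 0.0474, 0.1598], 0.73)]
top tray_stack [([0.5396, -0.2401, -0.0005], 0.63)]
expected [0.5362 0.0309 0.1115] lug [ 0.4842 -0.0347  0.1395] far [0.6106 0.0919 0.1395] 17.95
```

View pics/scene4.png

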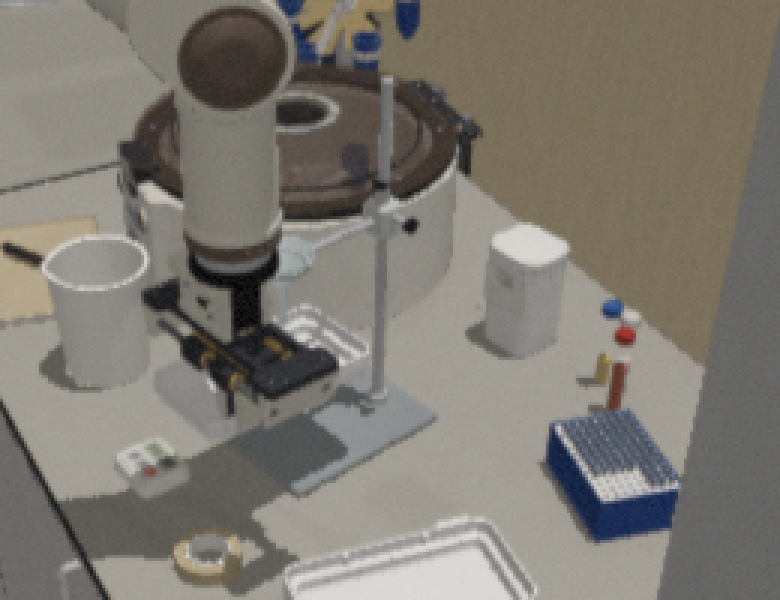

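View pics/top4.png

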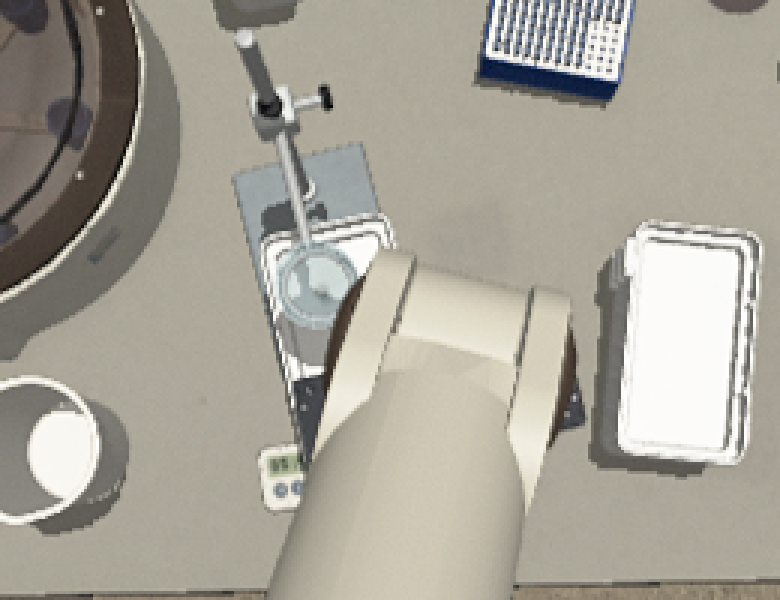

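The scene crop shows the tray level under the funnel, with the stem above its interior at about (283,300). In the top crop the funnel mouth at (318,285) lies over the tray, the rod is clear and the stack is unmoved. The outlet is at about (35, 5, 53) mm in the tray frame, and 25 mm above the rim, so I'm handing in.

```bash
python3 - <<'E'
from h import *
ctrl.dwell(.3);print(ctrl.read_ft_force(),np.abs(ctrl.read_dq()).max());print(ctrl.finish_job())
E
```

```text
[ 0.2122  1.303  -1.4585] 0.0019745920995883548
the job is handed in; nothing more can be done
None
```

I peeled the top tray off lug corner first and handed the job in at about 18 s with the tray held level by its lug, the funnel stem about 25 mm above its rim and about 35 mm lengthways and 5 mm across from its middle; the stack measured within about 5 mm of its start, and no verdict came back.

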